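Lock the fence of a sloping gluing board with a T-toggle

ROBOT

A 6-joint arm with a two-finger parallel gripper is mounted at the origin on a cart in front of the work surface, level with it; the furniture and walls round the work are solid. World frame = base frame: x ahead of the robot, y to its left, z up, the work surface at z = 0. Lengths are in m, angles in degrees, forces in N, time in s.
With the tool pointing down it reaches from about 0.25 to 0.725 m from the base axis. Payload 9.7 kg.
Tool frame: the origin (TCP) lies midway between the tips of the shut fingers; the grasp point (between the pads) lies 19 mm behind it; x points along the fingers, y is the direction in which the jaws open and shut, and the axes are right-handed (so a half turn about x gives the same grasp; the last joint's range is limited). The gripper opens to 85 mm and grips with 20 to 120 N. Pads are 22 mm wide; open, the fingers measure 114 mm over their backs; the gripper's body (76 mm by 85 mm) begins 54 mm behind the grasp point. The pads swing forward as they close: fully open they stand 13 mm farther back than shut.
Start: joints at [71.562, 4.979, 10.078, 95.1, 0, 90], TCP at [0.174, 0.522, 0.231] pointing down, gripper open.
Joint ranges: [-179.16, 179.16], [-48.56, 103.87], [-65.8, 70.77], [-126.05, 130.52], [-82.76, 87.17], [-180, 180]. Speed limits (degrees/s): [127.2, 127.2, 147.25, 180, 180, 180].

INTERFACE

Orientations are given as [roll, pitch, yaw] about the fixed x, y, z axes, in that order (R = Rz(yaw) Ry(pitch) Rx(roll)).
In Python, from workcell import bot, cams gives the robot as it stands.
- The arm moves only by the tool apply_moves, never from a script. Its argument "commands" is a list of rows, each a list of 5 numbers: the shift along the tool's x, y, z in m, then the turn about the tool's x in rad, then the opening, from -1 (shut) to 1 (fully open). In form: [[tx, ty, tz, roll, hand], ...]. A call has 1 to 12 rows; each row is the pose to reach, as a shift and turn from the pose measured when the call began, along the tool's axes at that moment; what a row does not reach only later rows make up. A row lasts 1/10 s, in which the tool goes at most 50 mm and 8.59 degrees, less where a joint would pass 70% of its speed; a pose out of reach is approached as far as the arm can. A call with a gripper value outside its range is refused whole. The fingers move at their own pace and stop on an object; "newtons" is the grip in N (left out, the last holds). Time passes only in rows, so rows that repeat a pose let the fingers close. It gives the time, the measured TCP pose, the force and the opening at its end, in the units of the state.
- bot.get_obs(): the state, without advancing time (a new reading comes with each control period).
- cams.camera(name): name is "scene" or "top"; returns a dict with "frame" (420x560x3 uint8, blue, green, red), "depth" (420x560 float32, m along the optical axis (not along the pixel's ray), 0 where there is no reading), "camera_matrix" (3x3 intrinsics, pixels), "D" ([k1, k2, p1, p2, k3] as OpenCV has them; the pictures are not rectified), "R" (3x3) and "t" (3): a world point X has camera coordinates R X + t. Camera axes: x right, y down, z forward; pixel columns grow to the right and rows downward; lengths in m; the calibration is good to about 2 mm. A picture is of the moment at which its call begins.
- bot.job_done(): hands the job in, once; it reports no verdict.
Trained networks look in the newest picture that a camera, given by its name, has taken for a name from the list of things; names that differ only in an ending like _2 or _b are one class to them, and where a whole thing is asked for, a point or a joint stands for the part that bears it (a point fixed in the world has none). Each returns a list of dicts, best first, with "confidence" (0 to 1); they miss things now and then, are a little off and sometimes report something else, mostly with a low value. They report only what shows in the picture. A call takes as long as a camera call. They do not tell look-alikes from the thing itself.
- cams.spot_in(name, camera): "rect" ([left, top, right, bottom] in pixels, round what is visible of it).
The state is a dict: "time": time; "q": joint angles; "qd": joint speeds; "joint_efforts": joint torques, N m; "ee_pos": TCP position; "tcp_rot": TCP orientation; "wrist_force": force on the tool from outside, world axes, zero at the start; "torque": the same for the moment, N m; "opening": finger opening in m.
Only numpy, scipy, OpenCV 4.12 (cv2) and the standard library are available. Lean on these libraries where they do the work, as an engineer would, in place of code of your own. Each camera call takes 0.05 s, during which the arm holds its last target. There are 200 camera calls.

TASK

Lock the fence of the sloping gluing board with the red-gripped T-toggle that stands in the wooden block: pass its steel crossbar square through the slot in the fence until the flange is down on the metal, then give it a quarter turn so that the crossbar lies across the slot behind the board and holds. Let go of it there, flange flat on the fence, and leave the sanding block, the paint pot and the pliers where they are.

Things in the scene. Friction and masses are not known exactly. Their poses are not given: they have to be found in the camera images.
- toggle: Loose T-toggle, 180 g, 89 mm long over all. Origin: middle of the underside of its round steel flange (60 mm across, z 0 to +6 mm). Own z points along the shank to the red grip. Below the flange an 11 mm shank leads to the crossbar. Starts upright in the block's well, flange on the block's top, at a random yaw. A half turn about z is the same.
- stand: Fixed wooden block, 84 x 84 x 52 mm high, origin in the middle of its underside; a round well 49 mm across and 42 mm deep in the top, in which the toggle stands.
- board: Fixed sloping board with its steel fence (66 mm up the slope x 192 mm), tilted 35 degrees. Origin: middle of the slot's mouth, on the fence's flat face, 94 mm above the table. Own z: outward normal of the face, 35 degrees off vertical, leaning to the front; own x: straight up the slope; own y: level, along the slot. A released toggle stays on the slope or slides up to 4 mm down.
- sanding_block: Loose brown sanding block, 48 x 83 x 26 mm, origin in the middle of its underside. Leave it alone.
- paint_pot: Loose small paint pot with a white lid, 36 mm across, 38 mm high, origin in the middle of its underside. Leave it alone.
- pliers: Loose pliers with red handles lying on the table, 163 mm long along own y, 52 mm wide, 12 mm high, origin in the middle of the underside. Leave them alone.
- grip (a point): Middle of the toggle's red flat grip, 38 mm above the flange's underside: 18 mm thick (toggle x), 62 mm wide (toggle y), from 16 to 56 mm above the flange's underside, a thin black line on each flat face. Its wide side is parallel to the crossbar.
- crossbar (a point): Middle of the toggle's round steel crossbar, 27 mm below the flange's underside: 40 mm long along toggle y, 12 mm thick, round ends. It goes through the slot only when it lies along it; behind the board it turns freely, with about 5 mm of play along the shank.
- slot_back (a point): Middle of the slot where it comes out behind the board. The slot is 46 mm long (board y), 18 mm wide (board x) and 16 mm deep through fence and wood; behind it at least 35 mm are free.
- lip (a point): Middle of the top of the lip along the fence's upper edge: 6 mm higher than the fence's face, 33 to 39 mm up the slope from the slot's middle. A flat white model wall lies above it. Two screw heads, 3 mm high, stand on the fence 85 mm either side of the slot.
Things that resemble listed ones, but are neither listed nor needed, are in the scene too. What is shaped like the toggle but blue is not meant.

How it is judged:
By the outcome, as a careful person would: the job done as asked, in the order asked, and still so for the second after the job is handed in, with the robot touching nothing.
It also fails if it takes over 45 s, if anything falls off the work surface, if the arm or the gripper's body presses on something with over 40 N, if the wrist force passes 120 N, or if a joint passes its speed limit or range.

## Working session

There is one attempt and no reset: what is moved stays moved. The work goes in short steps, Python scripts to look and compute and a tool call to move; the robot and the scene stay as the last step left them, time stands still between calls to the robot, and variables do not carry over. Pictures are saved under pics/ and viewed, about 8 in all and at most 12, crops included, and the job is handed in when it is done.

Besides the shell and the picture viewer there is one more tool, called after "Call:" by a JSON object that holds its "method" and its "body". apply_moves: Moves the arm, as the interface text tells. Its arguments: {"type":"object","properties":{"commands":{"type":"array"},"newtons":{"type":"number"}},"required":["commands"]}

```bash
mkdir -p pics; ls; python3 - <<'E'
from workcell import bot,cams
import cv2,numpy as np
o=bot.get_obs(); print({k:np.round(v,3).tolist() for k,v in o.items()})
ims=[]
for n in("scene","top"):
    c=cams.camera(n); np.savez(f"{n}0.npz",**c); cv2.imwrite(f"pics/{n}0.png",c["frame"])
    print(n,np.round(-c["R"].T@c["t"],3),np.round(c["R"],3).tolist(),c["D"])
    for t in("toggle","stand","board","sanding_block","paint_pot","pliers","grip","slot_back","lip"):
        print(t,[(np.round(d["rect"]).tolist(),round(d["confidence"],2)) for d in cams.spot_in(t,n)[:4]])
E
```

```text
pics
{'time': 0.0, 'q': [71.562, 5.01, 10.035, 95.1, -0.001, 90.002], 'qd': [0.062, -0.02, -0.017, -0.032, -0.005, 0.01], 'joint_efforts': [-0.001, -52.039, 46.481, 0.016, -0.0, -0.0], 'ee_pos': [0.174, 0.522, 0.231], 'tcp_rot': [-89.48, 89.924, -107.921], 'wrist_force': [0.442, 0.586, -0.792], 'torque': [-0.039, 0.019, -0.016], 'opening': 0.086}
scene [-0.005 -0.415  0.663] [[0.628, -0.778, 0.018], [-0.481, -0.407, -0.777], [0.612, 0.479, -0.63]] [-0.0175971  0.         0.         0.         0.       ]
toggle [([327.0, 245.0, 360.0, 280.0], 0.96), ([390.0, 262.0, 419.0, 306.0], 0.58), ([144.0, 130.0, 227.0, 206.0], 0.21)]
stand [([312.0, 259.0, 369.0, 312.0], 0.82), ([146.0, 130.0, 227.0, 201.0], 0.32)]
board [([147.0, 131.0, 226.0, 205.0], 0.66), ([326.0, 198.0, 359.0, 232.0], 0.27)]
sanding_block [([323.0, 200.0, 360.0, 233.0], 0.86), ([328.0, 248.0, 360.0, 280.0], 0.71)]
paint_pot [([364.0, 240.0, 377.0, 263.0], 0.69)]
pliers [([202.0, 243.0, 256.0, 286.0], 0.86)]
grip [([328.0, 246.0, 360.0, 280.0], 0.76), ([390.0, 265.0, 419.0, 309.0], 0.6)]
slot_back [([145.0, 132.0, 228.0, 205.0], 0.7)]
lip [([143.0, 132.0, 232.0, 205.0], 0.77)]
top [0.438 0.033 1.287] [[0.023, -1.0, -0.005], [-0.994, -0.022, -0.109], [0.109, 0.007, -0.994]] [-0.10676145  0.          0.          0.          0.        ]
toggle [([352.0, 222.0, 381.0, 244.0], 0.81), ([398.0, 205.0, 427.0, 232.0], 0.8)]
stand [([339.0, 214.0, 383.0, 256.0], 0.65)]
board [([107.0, 166.0, 220.0, 275.0], 0.58), ([359.0, 179.0, 376.0, 196.0], 0.49)]
sanding_block [([300.0, 147.0, 343.0, 176.0], 0.83)]
paint_pot [([361.0, 178.0, 374.0, 192.0], 0.63)]
pliers [([236.0, 262.0, 300.0, 287.0], 0.56)]
grip [([353.0, 224.0, 384.0, 245.0], 0.62), ([397.0, 204.0, 419.0, 230.0], 0.57), ([301.0, 151.0, 339.0, 176.0], 0.43)]
slot_back []
lip [([106.0, 166.0, 221.0, 273.0], 0.78)]
```

```bash
python3 - <<'E'
import cv2,numpy as np
a=cv2.imread("pics/scene0.png");b=cv2.imread("pics/top0.png")
f=lambda im,r,w,h:cv2.resize(im[r[1]:r[3],r[0]:r[2]],(w,h),interpolation=cv2.INTER_CUBIC)
o=np.zeros((600,800,3),np.uint8)
o[:300,:400]=cv2.resize(a,(400,300));o[:300,400:]=cv2.resize(b,(400,300))
o[300:,:400]=f(a,(130,110,330,260),400,300);o[300:,400:]=f(b,(90,140,290,290),400,300)
cv2.imwrite("pics/m1.png",o)
o=np.zeros((600,800,3),np.uint8)
o[:,:400]=f(a,(305,190,425,370),400,600)
o[:300,400:]=f(b,(320,170,440,260),400,300)
o[300:,400:]=f(a,(135,120,235,195),400,300)
cv2.imwrite("pics/m2.png",o)
E
```

```text
(no output)
```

View pics/m1.png

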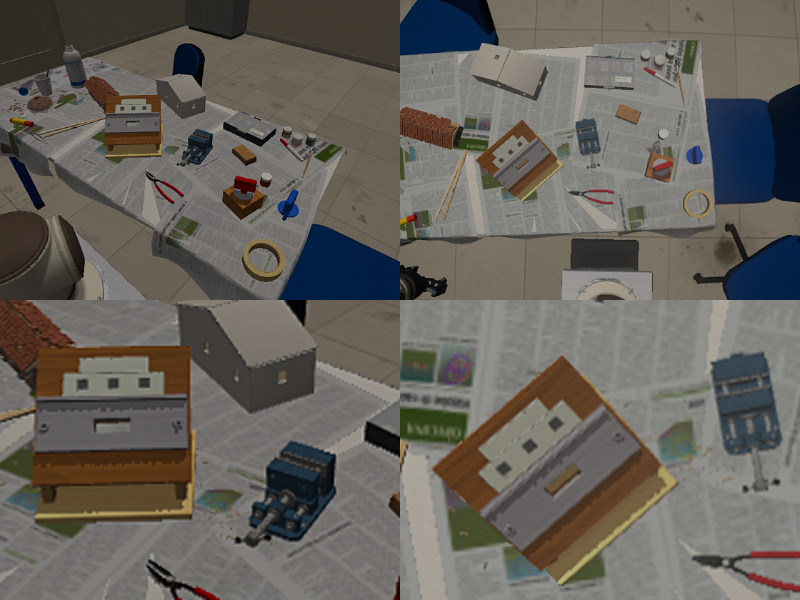

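View pics/m2.png

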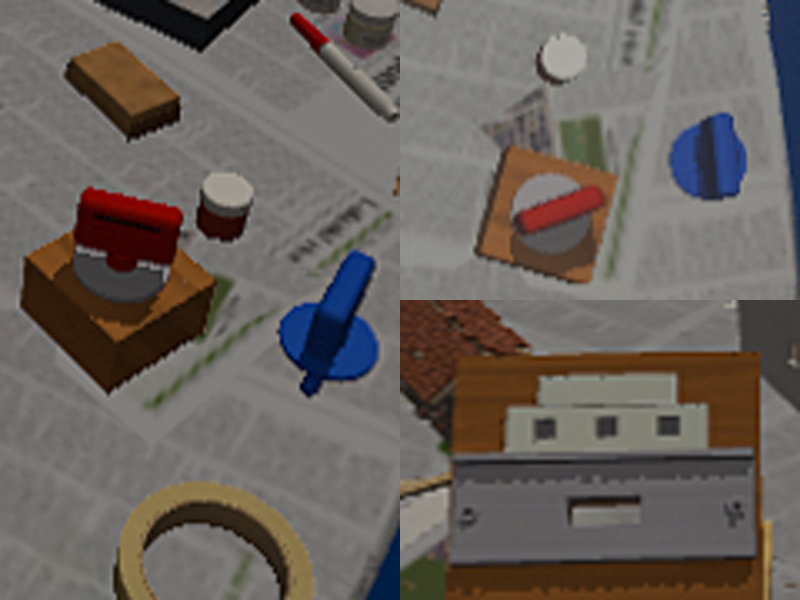

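The wanted toggle is the red-gripped one in the block: scene (343,262), top (367,233). Possible mix-ups are the blue toggle at scene (405,285), top (412,216), the red pliers handles at scene (230,265), and the red pen at scene (400,205). The close crop confirms the red grip standing on the wooden block. The slot shows at scene (182,173) and top about (170,228).

```bash
cat >h.py <<'E'
import numpy as np,cv2
def load(n,tag="0"): return dict(np.load(f"{n}{tag}.npz"))
def grab(n,tag):
    from workcell import cams
    c=cams.camera(n); np.savez(f"{n}{tag}.npz",**c); cv2.imwrite(f"pics/{n}{tag}.png",c["frame"]); return c
def cloud(c):
    h,w=c["depth"].shape
    uv=np.stack(np.meshgrid(np.arange(w),np.arange(h)),-1).reshape(-1,1,2).astype(float)
    r=cv2.undistortPoints(uv,c["camera_matrix"],c["D"]).reshape(h,w,2)
    P=np.dstack([r,np.ones((h,w))])*c["depth"][...,None]
    return (P-c["t"])@c["R"]
def proj(c,X):
    return cv2.projectPoints(np.atleast_2d(X).astype(float),cv2.Rodrigues(c["R"])[0],c["t"],c["camera_matrix"],c["D"])[0].reshape(-1,2)
def red(c):
    b,g,r=[c["frame"][...,i].astype(int) for i in range(3)]
    return (r>70)&(r>2.2*g)&(r>2.2*b)&(c["depth"]>0)
E
python3 - <<'E'
from h import *
for n,box in(("scene",(320,240,365,285)),("top",(345,215,388,250))):
    c=load(n);X=cloud(c);m=red(c);k=np.zeros_like(m);k[box[1]:box[3],box[0]:box[2]]=1
    P=X[m&k]; print(n,len(P),"z",np.percentile(P[:,2],[2,50,98]).round(3))
    T=P[P[:,2]>np.percentile(P[:,2],98)-.012] if n=="scene" else P[P[:,2]>.09]
    q=cv2.minAreaRect((T[:,:2]*1000).astype(np.float32)); 
    u,s,v=np.linalg.svd(T[:,:2]-T[:,:2].mean(0)); print(" top rect",q,"axis",np.degrees(np.arctan2(v[0,1],v[0,0])),"mean",T.mean(0).round(4))
    # flange: grey z~.055-.06 ; block
    bx=X[box[1]-5:box[3]+25,box[0]-15:box[2]+15].reshape(-1,3)
    col=c["frame"][box[1]-5:box[3]+25,box[0]-15:box[2]+15].reshape(-1,3).astype(int)
    F=bx[(abs(bx[:,2]-.058)<.006)&(np.ptp(col,axis=1)<25)]
    (cc,rr)=cv2.minEnclosingCircle((F[:,:2]*1000).astype(np.float32)); print(" flange",len(F),F[:,2].mean(),cc,rr)
# fence
for n,box in(("scene",(150,155,225,200)),("top",(125,190,215,265))):
    c=load(n);X=cloud(c)
    b=X[box[1]:box[3],box[0]:box[2]]; col=c["frame"][box[1]:box[3],box[0]:box[2]].astype(int)
    g=(np.ptp(col,axis=2)<25)&(b[...,2]>.06)&(b[...,2]<.14)
    P=b[g]
    best=0;rng=np.random.default_rng(0)
    for _ in range(500):
        a=P[rng.choice(len(P),3)];nn=np.cross(a[1]-a[0],a[2]-a[0]);l=np.linalg.norm(nn)
        if l<1e-6: continue
        nn/=l;d=abs((P-a[0])@nn)<.002
        if d.sum()>best: best=d.sum();I=d
    Q=P[I];m=Q.mean(0);v=np.linalg.svd(Q-m)[2][2];v*=np.sign(v[2])
    print(n,"fence",best,len(P),"n",v.round(3),"tilt",np.degrees(np.arccos(v[2])),"az",np.degrees(np.arctan2(v[1],v[0])),m.round(4),"z .094")
E
```

```text
scene 178 z [0.103 0.106 0.109]
 top rect ((518.9883422851562, -175.06556701660156), (18.88948631286621, 60.7951545715332), 20.215343475341797) axis -68.98937366821121 mean [ 0.5174 -0.1762  0.1062]
 flange 294 0.05622213222275571 (517.5130615234375, -175.8046875) 29.47098159790039
top 160 z [0.103 0.108 0.113]
 top rect ((519.6199951171875, -172.82406616210938), (14.907440185546875, 58.74734115600586), 20.961395263671875) axis -68.8646530508598 mean [ 0.5197 -0.1731  0.1078]
 flange 271 0.05854186990149162 (513.3733520507812, -179.5796356201172) 37.56338882446289
scene fence 1273 2137 n [-0.419 -0.386  0.822] tilt 34.7265839213047 az -137.39204317809325 [0.5163 0.2913 0.0929] z .094
top fence 1595 3183 n [-0.388 -0.351  0.852] tilt 31.536165949185534 az -137.83053710397542 [0.5292 0.3068 0.1067] z .094
```

```bash
cat >>h.py <<'E'
def board(az,tilt=35):
    a=np.radians(az);s=np.sin(np.radians(tilt));k=np.cos(np.radians(tilt))
    z=np.array([s*np.cos(a),s*np.sin(a),k]);x=np.array([-k*np.cos(a),-k*np.sin(a),s]);return np.stack([x,np.cross(z,x),z],1)
def rectify(c,R,O,mm=0.5,hx=60,hy=110):
    gy,gx=np.meshgrid(np.arange(-hy,hy,mm),np.arange(hx,-hx,-mm))
    P=O+(np.stack([gx,-gy,0*gx],-1).reshape(-1,3)/1000)@R.T
    uv=proj(c,P).reshape(*gx.shape,2).astype(np.float32)
    return cv2.remap(c["frame"],uv[...,0],uv[...,1],cv2.INTER_CUBIC)
E
python3 - <<'E'
from h import *
R=board(-137.6);O=np.array([.5163,.2913,.0929]); O=O+R[:,0]*((.094-O[2])/R[2,0])
print(O)
o=np.vstack([rectify(load(n),R,O) for n in("scene","top")]);o=cv2.convertScaleAbs(o,alpha=1.5)
for k in(120,360): cv2.line(o,(0,k),(15,k),(0,255,0),1)
cv2.line(o,(220,0),(220,12),(0,255,0),1)
cv2.imwrite("pics/rect.png",o);print(o.shape)
E
```

```text
[0.51746009 0.2923593  0.094     ]
(480, 440, 3)
```

View pics/rect.png

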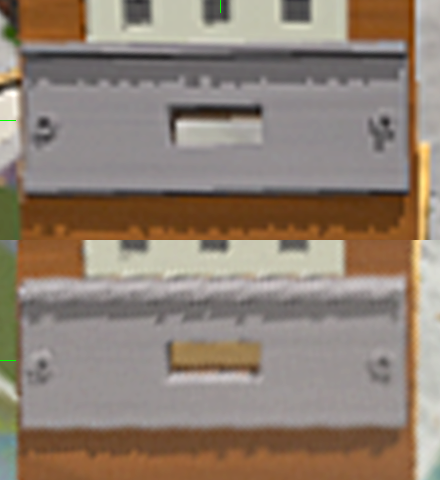

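```bash
cat >>h.py <<'E'
from scipy.spatial.transform import Rotation as Ro
def tool():
    from workcell import bot
    o=bot.get_obs();return np.array(o["ee_pos"]),Ro.from_euler("xyz",o["tcp_rot"],degrees=True).as_matrix(),o
def rel(p,R,target,ydir=None):
    d=R.T@(np.array(target)-p); r=None
    if ydir is not None:
        v=R.T@np.array(ydir); r=np.arctan2(v[2],v[1]); r=(r+np.pi/2)%np.pi-np.pi/2
    return d.round(4),r
E
python3 - <<'E'
from h import *
from scipy.optimize import least_squares
S,T=load("scene"),load("top");R=board(-137.6);O0=np.array([.51746,.29236,.094])
obs=[]
for c,(y,x) in((S,(1.5,-2.7)),(T,(2.7,-.5))): obs.append((c,proj(c,O0+R@[x/1e3,y/1e3,0])[0]))
f=lambda O:np.r_[np.concatenate([(proj(c,O)[0]-u)*2 for c,u in obs]),(O[2]-.094)*1000]
s=least_squares(f,O0,x_scale=.01);print("slot O",s.x.round(4),s.fun.round(2), "axes",R.round(3).tolist())
p,Rt,o=tool();print(Rt.round(3))
a=np.radians(21)
for P in([.519,-.1745,.20],[.519,-.1745,.071]): print(rel(p,Rt,P,[np.cos(a),np.sin(a),0]))
for n in "scene","top":
    c=load(n);X=cloud(c)
    for nm,u in(("pot",(370,245) if n=="scene" else (367,185)),("blue",(410,268) if n=="scene" else (415,216)),("vice",(268,190) if n=="scene" else (260,180))): print(n,nm,X[u[1],u[0]].round(3))
E
```

```text
slot O [0.5153 0.2933 0.0934] [-0.51 -1.11  0.7   0.1  -0.65] axes [[0.605, -0.674, -0.424], [0.552, 0.738, -0.387], [0.574, 0.0, 0.819]]
[[-0.     0.316  0.949]
 [ 0.     0.949 -0.316]
 [-1.     0.    -0.   ]]
(array([ 0.0313, -0.5514,  0.5476]), np.float64(0.8824898794784399))
(array([ 0.1603, -0.5514,  0.5476]), np.float64(0.8824898794784399))
scene pot [ 0.639 -0.18   0.037]
scene blue [ 0.58  -0.292  0.087]
scene vice [0.621 0.106 0.065]
top pot [ 0.643 -0.181  0.041]
top blue [ 0.562 -0.289  0.09 ]
top vice [0.645 0.087 0.069]
```

Call:
{"method": "apply_moves", "body": {"commands": [[0.0,-0.11,0.11,0.15,1],[0.0,-0.19,0.19,0.3,1],[0.0,-0.27,0.27,0.45,1],[0.0,-0.36,0.36,0.6,1],[0.0,-0.45,0.45,0.75,1],[0.0,-0.5514,0.5476,0.8825,1],[0.03,-0.5514,0.5476,0.8825,1],[0.03,-0.5514,0.5476,0.8825,1],[0.03,-0.5514,0.5476,0.8825,1],[0.03,-0.5514,0.5476,0.8825,1],[0.03,-0.5514,0.5476,0.8825,1],[0.03,-0.5514,0.5476,0.8825,1]], "newtons": 60}}

```text
time: 2.2
ee_pos: [0.4409, -0.0174, 0.2127]
tcp_rot: [71.4, 89.9, 2.4]
wrist_force: [1.2, 1.1, -1.2]
opening: 0.0857
```

```bash
python3 - <<'E'
from h import *
p,R,o=tool();print(p,R.round(3).tolist(),o["q"],o["time"]);a=np.radians(21)
print(rel(p,R,[.519,-.1745,.071],[np.cos(a),np.sin(a),0]))
E
```

```text
[ 0.44088642 -0.01738114  0.21265975] [[0.001, 0.934, 0.358], [0.0, 0.358, -0.934], [-1.0, 0.001, 0.0]] [-2.26082194e+00 -1.02491081e+01 -6.65373703e+00  9.35337807e+01
  4.96958769e-03  6.67609075e+01] 2.2
(array([0.1417, 0.0165, 0.1746]), np.float64(-0.0003793796018869422))
```

Call:
{"method": "apply_moves", "body": {"commands": [[0.03,0.01,0.1,0,1],[0.06,0.0165,0.1746,0,1],[0.07,0.0165,0.1746,0,1],[0.07,0.0165,0.1746,0,1],[0.08,0.0165,0.1746,0,1],[0.08,0.0165,0.1746,0,1]]}}

```text
time: 2.8
ee_pos: [0.518, -0.1747, 0.1308]
tcp_rot: [-142.3, 89.8, 148.6]
wrist_force: [-0.2, 1.4, -0.2]
opening: 0.0853
```

```bash
python3 - <<'E'
from h import *
p,R,o=tool();print(p,o["time"]);a=np.radians(21)
print(rel(p,R,[.519,-.1745,.071],[np.cos(a),np.sin(a),0]))
c=grab("scene","1");t=grab("top","1")
cv2.imwrite("pics/g1.png",np.hstack([cv2.resize(c["frame"][170:330,280:440],(400,400),interpolation=2),cv2.resize(t["frame"][160:280,310:430],(400,400),interpolation=2)]))
E
```

```text
[ 0.51795144 -0.17470993  0.1307634 ] 2.8
(array([0.0598, 0.0012, 0.0003]), np.float64(-0.0018894003878673349))
```

View pics/g1.png

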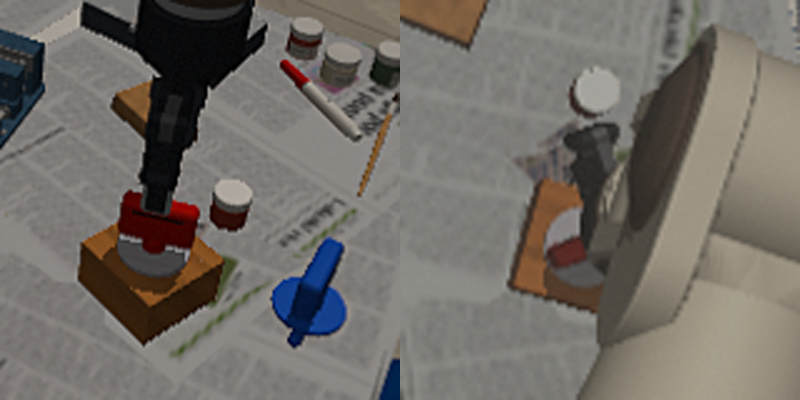

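The finger comes down centred on the red grip at crop (158,210), with the pot and the blue toggle clear of it. Next I descend, close and lift.

Call:
{"method": "apply_moves", "body": {"commands": [[0.03,0.001,0,0,1],[0.06,0.001,0,0,1],[0.06,0.001,0,0,1],[0.06,0.001,0,0,-1],[0.06,0.001,0,0,-1],[0.06,0.001,0,0,-1],[0.06,0.001,0,0,-1],[0.06,0.001,0,0,-1],[0.06,0.001,0,0,-1],[0.06,0.001,0,0,-1]], "newtons": 80}}

```text
time: 3.9
ee_pos: [0.5201, -0.1737, 0.0743]
tcp_rot: [62.9, 89.8, -6.1]
wrist_force: [-0.3, 0.1, 5.7]
opening: 0.017
```

Call:
{"method": "apply_moves", "body": {"commands": [[-0.02,0,0,0,-1],[-0.05,0,0,0,-1],[-0.1,0,0,0,-1],[-0.15,0,0,0,-1],[-0.15,0,0,0,-1],[-0.15,0,0,0,-1]]}}

```text
time: 4.5
ee_pos: [0.5202, -0.1738, 0.2249]
tcp_rot: [59.2, 89.8, -9.8]
wrist_force: [-0.7, 0.1, -2.7]
opening: 0.0169
```

```bash
python3 - <<'E'
from h import *
p,R,o=tool();print(p,o["time"],np.round(o["q"],1),R.round(3).tolist())
r=.62;a=np.radians(42.5)
print(rel(p,R,[r*np.cos(a),r*np.sin(a),.23],[np.cos(a),np.sin(a),0]))
E
```

```text
[ 0.52021748 -0.17380213  0.22486948] 4.5 [-18.5   4.4   8.7  94.1   0.   50.5] [[0.004, 0.934, 0.358], [-0.001, 0.358, -0.934], [-1.0, 0.004, 0.002]]
(array([-0.0058,  0.1534, -0.5759]), np.float64(-0.37534847202462673))
```

Call:
{"method": "apply_moves", "body": {"commands": [[-0.04,0.02,-0.09,-0.1,-1],[-0.08,0.05,-0.18,-0.2,-1],[-0.08,0.08,-0.27,-0.3,-1],[-0.08,0.11,-0.36,-0.375,-1],[-0.08,0.14,-0.45,-0.375,-1],[-0.08,0.153,-0.54,-0.375,-1],[-0.08,0.153,-0.576,-0.375,-1],[-0.08,0.153,-0.576,-0.375,-1],[-0.08,0.153,-0.576,-0.375,-1],[-0.08,0.153,-0.576,-0.375,-1],[-0.08,0.153,-0.576,-0.375,-1],[-0.08,0.153,-0.576,-0.375,-1]]}}

```text
time: 5.7
ee_pos: [0.4563, 0.4141, 0.3014]
tcp_rot: [-15.0, 89.8, -62.5]
wrist_force: [0.8, -0.9, -1.1]
opening: 0.0168
```

```bash
python3 - <<'E'
from h import *
p,R,o=tool();print(p,o["time"],np.round(o["q"],1),R.round(3).tolist())
E
```

```text
[0.4562822  0.41408267 0.30139488] 5.7 [ 42.3  17.3  32.4 105.1  -0.2  89.8] [[0.002, 0.737, 0.675], [-0.003, 0.675, -0.737], [-1.0, -0.001, 0.003]]
```

Call:
{"method": "apply_moves", "body": {"commands": [[0,0.05,0,0,-1],[0,0.1,0,0,-1],[0,0.15,0,0,-1],[0,0.2,0,0,-1],[0,0.25,0,0,-1],[0,0.25,0,0,-1]]}}

```text
time: 6.3
ee_pos: [0.5816, 0.529, 0.2534]
tcp_rot: [84.2, 88.0, 36.7]
wrist_force: [-0.2, 0.0, -1.7]
opening: 0.0169
```

```bash
python3 - <<'E'
from h import *
p,R,o=tool();print(p,np.hypot(*p[:2]),o["time"],np.round(o["q"],1),R.round(3).tolist())
E
```

```text
[0.58164053 0.52902179 0.2534196 ] 0.7862377276831721 6.3 [ 42.4  47.3  70.4 111.2  -0.2  89.9] [[0.028, 0.737, 0.675], [0.021, 0.675, -0.737], [-0.999, 0.035, 0.004]]
```

Call:
{"method": "apply_moves", "body": {"commands": [[-0.1,0.1,0,0,-1],[-0.2,0.2,0,0,-1],[-0.3,0.3,0,0,-1],[-0.3,0.4,0,0,-1],[-0.3,0.5,0,0,-1],[-0.3,0.5,0,0,-1]]}}

```text
time: 6.9
ee_pos: [0.5857, 0.5336, 0.2776]
tcp_rot: [87.6, 85.1, 40.0]
wrist_force: [-0.1, -0.2, -2.6]
opening: 0.0168
```

```bash
python3 - <<'E'
from h import *
p,R,o=tool();print(p,np.hypot(*p[:2]),o["time"],np.round(o["q"],1),R.round(3).tolist())
E
```

```text
[0.58567787 0.5336354  0.27756555] 0.7923290403061902 6.9 [ 42.4  45.7  70.7 110.1  -0.2  89.9] [[0.065, 0.735, 0.675], [0.055, 0.673, -0.737], [-0.996, 0.085, 0.004]]
```

Call:
{"method": "apply_moves", "body": {"commands": [[-0.3,0.3,0,0,-1],[-0.6,0.6,0,0,-1],[-0.6,0.6,0,0,-1],[-0.6,0.6,0,0,-1],[-0.6,0.6,0,0,-1],[-0.6,0.6,0,0,-1]]}}

```text
time: 7.5
ee_pos: [0.5729, 0.5229, 0.3287]
tcp_rot: [88.4, 82.3, 40.9]
wrist_force: [0.9, 0.5, -3.0]
opening: 0.0169
```

```bash
python3 - <<'E'
from h import *
p,R,o=tool();print(p,np.hypot(*p[:2]),o["time"],np.round(o["q"],1),R.round(3).tolist())
E
```

```text
[0.57285807 0.52291965 0.32868946] 0.7756360793993623 7.5 [ 42.5  41.9  70.7 111.1  -0.2  90. ] [[0.102, 0.73, 0.675], [0.088, 0.67, -0.737], [-0.991, 0.134, 0.004]]
```

Call:
{"method": "apply_moves", "body": {"commands": [[-0.05,0.02,0,0,-1],[-0.1,0.04,0,0,-1],[-0.15,0.06,0,0,-1],[-0.2,0.08,0,0,-1],[-0.25,0.1,0,0,-1],[-0.3,0.12,0,0,-1],[-0.3,0.12,0,0,-1]]}}

```text
time: 8.2
ee_pos: [0.5242, 0.4793, 0.421]
tcp_rot: [88.8, 79.7, 41.3]
wrist_force: [0.3, -0.1, -2.8]
opening: 0.0171
```

```bash
python3 - <<'E'
from h import *
p,R,o=tool();print(p,np.hypot(*p[:2]),o["time"],np.round(o["q"],1),R.round(3).tolist())
E
```

```text
[0.5242475  0.47926682 0.42099088] 0.7103042442090467 8.2 [ 42.5  34.4  70.7 116.1  -0.2  90. ] [[0.134, 0.725, 0.675], [0.118, 0.665, -0.737], [-0.984, 0.179, 0.004]]
```

Call:
{"method": "apply_moves", "body": {"commands": [[-0.1,0.05,0,0,-1],[-0.2,0.1,0,0,-1],[-0.3,0.15,0,0,-1],[-0.4,0.2,0,0,-1],[-0.5,0.25,0,0,-1],[-0.6,0.3,0,0,-1],[-0.6,0.3,0,0,-1],[-0.6,0.3,0,0,-1]]}}

```text
time: 9.0
ee_pos: [0.4677, 0.4284, 0.5008]
tcp_rot: [89.0, 77.3, 41.5]
wrist_force: [0.0, 0.1, -2.3]
opening: 0.0166
```

```bash
cat >s.py <<'E'
from h import *
p,R,o=tool();print(p.round(4),np.hypot(*p[:2]).round(3),round(o["time"],2),np.round(o["q"],1),"tilt",np.degrees(np.arccos(-R[2,0])).round(2),"x az",np.degrees(np.arctan2(R[1,0],R[0,0])).round(2),R.round(3).tolist(),np.round(o["wrist_force"],1))
E
python3 s.py
```

```text
[0.4677 0.4284 0.5008] 0.634 9.0 [ 42.6  26.9  70.7 121.1  -0.2  90.1] tilt 12.7 x az 41.52 [[0.165, 0.719, 0.675], [0.146, 0.659, -0.737], [-0.976, 0.22, 0.004]] [ 0.   0.1 -2.3]
```

Call:
{"method": "apply_moves", "body": {"commands": [[0,0.1,0,0,-1],[0,0.2,0,0,-1],[0,0.3,0,0,-1],[0,0.4,0,0,-1],[0,0.4,0,0,-1]]}}

```text
time: 9.5
ee_pos: [0.5481, 0.5019, 0.4314]
tcp_rot: [89.2, 74.8, 41.7]
wrist_force: [0.1, -0.5, -2.0]
opening: 0.0171
```

Call:
{"method": "apply_moves", "body": {"commands": [[0,0.2,0,0,-1],[0,0.4,0,0,-1],[0,0.4,0,0,-1]]}}

```text
time: 9.8
ee_pos: [0.5937, 0.5436, 0.3945]
tcp_rot: [89.3, 72.2, 41.8]
wrist_force: [-1.1, -1.0, -1.2]
opening: 0.0169
```

Call:
{"method": "apply_moves", "body": {"commands": [[0,0.2,0,0,-1],[0,0.4,0,0,-1],[0,0.4,0,0,-1]]}}

```text
time: 10.1
ee_pos: [0.6325, 0.5791, 0.3653]
tcp_rot: [89.4, 69.4, 41.9]
wrist_force: [-0.3, -0.7, -2.0]
opening: 0.0166
```

```bash
python3 s.py
```

```text
[0.6325 0.5791 0.3653] 0.858 10.1 [42.6 40.9 70.7 99.3 -0.2 90. ] tilt 20.56 x az 41.88 [[0.261, 0.69, 0.675], [0.234, 0.633, -0.737], [-0.936, 0.351, 0.004]] [-0.3 -0.7 -2. ]
```

Call:
{"method": "apply_moves", "body": {"commands": [[0,0.2,0,0,-1],[0,0.4,0,0,-1],[0,0.4,0,0,-1]]}}

```text
time: 10.4
ee_pos: [0.6654, 0.6093, 0.3445]
tcp_rot: [89.4, 66.5, 42.0]
wrist_force: [-1.1, 0.3, -2.2]
opening: 0.0169
```

Call:
{"method": "apply_moves", "body": {"commands": [[0,0.2,0,0,-1],[0,0.4,0,0,-1],[0,0.4,0,0,-1]]}}

```text
time: 10.7
ee_pos: [0.6932, 0.6348, 0.332]
tcp_rot: [89.5, 63.4, 42.0]
wrist_force: [-0.9, -1.2, -1.9]
opening: 0.0169
```

Call:
{"method": "apply_moves", "body": {"commands": [[0,0.2,0,0,-1],[0,0.4,0,0,-1],[0,0.4,0,0,-1]]}}

```text
time: 11.0
ee_pos: [0.7168, 0.6564, 0.3278]
tcp_rot: [89.5, 60.3, 42.1]
wrist_force: [0.1, -0.2, -2.5]
opening: 0.0171
```

Call:
{"method": "apply_moves", "body": {"commands": [[0,0.2,0,0,-1],[0,0.4,0,0,-1],[0,0.4,0,0,-1]]}}

```text
time: 11.3
ee_pos: [0.7364, 0.6745, 0.3311]
tcp_rot: [89.6, 57.1, 42.1]
wrist_force: [-0.5, -0.0, -2.2]
opening: 0.017
```

```bash
python3 s.py
```

```text
[0.7364 0.6745 0.3311] 0.999 11.3 [42.6 46.7 70.7 81.1 -0.2 89.9] tilt 32.9 x az 42.12 [[0.403, 0.618, 0.675], [0.364, 0.569, -0.738], [-0.84, 0.543, 0.004]] [-0.5 -0.  -2.2]
```

Call:
{"method": "apply_moves", "body": {"commands": [[0,0.2,0,0,-1],[0,0.4,0,0,-1]]}}

```text
time: 11.5
ee_pos: [0.7512, 0.6881, 0.3415]
tcp_rot: [89.6, 54.1, 42.2]
wrist_force: [-0.6, -0.4, -2.3]
opening: 0.0171
```

```bash
python3 s.py
```

```text
[0.7512 0.6881 0.3415] 1.019 11.5 [42.6 46.9 70.7 77.9 -0.2 89.9] tilt 35.9 x az 42.15 [[0.435, 0.596, 0.675], [0.394, 0.549, -0.738], [-0.81, 0.586, 0.004]] [-0.6 -0.4 -2.3]
```

```bash
python3 - <<'E'
from h import *
p,R,o=tool();O=np.array([.5153,.2933,.0936]);B=board(-137.6)
for t in([.42,.25,.38],O+B[:,2]*.13): print(np.round(t,3),rel(p,R,t,B[:,0]))
for n in "scene","top":
    X=cloud(load(n));u=(180,80) if n=="top" else (240,120); print(X[u[1]-5:u[1]+5,u[0]-15:u[0]+15].reshape(-1,3).max(0))
E
```

```text
[0.42 0.25 0.38] (array([-0.3476, -0.4152,  0.0997]), np.float64(0.003465711747546507))
[0.46  0.243 0.2  ] (array([-0.1871, -0.5005,  0.1313]), np.float64(0.003465711747546507))
[0.83670216 0.45517855 0.66282424]
[0.94045207 0.33258943 1.28713048]
```

Call:
{"method": "apply_moves", "body": {"commands": [[-0.05,-0.05,0.015,0,-1],[-0.09,-0.1,0.025,0,-1],[-0.13,-0.15,0.035,0,-1],[-0.17,-0.2,0.05,0,-1],[-0.21,-0.25,0.06,0,-1],[-0.25,-0.3,0.07,0,-1],[-0.29,-0.35,0.085,0,-1],[-0.347,-0.415,0.1,0,-1],[-0.347,-0.415,0.1,0,-1],[-0.347,-0.415,0.1,0,-1],[-0.347,-0.415,0.1,0,-1]]}}

```text
time: 12.6
ee_pos: [0.4517, 0.2923, 0.3765]
tcp_rot: [89.6, 54.1, 42.2]
wrist_force: [0.3, -0.9, -1.6]
opening: 0.0172
```

```bash
python3 s.py; python3 - <<'E'
from h import *
p,R,o=tool();O=np.array([.5153,.2933,.0936]);B=board(-137.6)
print(rel(p,R,O+B[:,2]*.09,B[:,0]))
E
```

```text
[0.4517 0.2923 0.3765] 0.538 12.6 [ 28.8 -27.3  -9.6  72.5   7.8  78.7] tilt 35.91 x az 42.15 [[0.435, 0.596, 0.676], [0.394, 0.549, -0.737], [-0.81, 0.586, 0.004]] [ 0.3 -0.9 -1.6]
(array([ 0.1672, -0.126 ,  0.0413]), np.float64(0.0038136455535886515))
```

Call:
{"method": "apply_moves", "body": {"commands": [[0.03,-0.04,0.012,0.004,-1],[0.06,-0.08,0.025,0.004,-1],[0.1,-0.126,0.0413,0.004,-1],[0.14,-0.126,0.0413,0.004,-1],[0.167,-0.126,0.0413,0.004,-1],[0.167,-0.126,0.0413,0.004,-1],[0.167,-0.126,0.0413,0.004,-1],[0.167,-0.126,0.0413,0.004,-1]]}}

```text
time: 13.4
ee_pos: [0.4774, 0.2585, 0.1697]
tcp_rot: [89.7, 54.0, 42.1]
wrist_force: [0.2, -0.5, -2.2]
opening: 0.0169
```

```bash
python3 s.py; python3 - <<'E'
from h import *
p,R,o=tool();O=np.array([.5153,.2933,.0936]);B=board(-137.6)
print(rel(p,R,O+B[:,2]*.09,B[:,0]), "in board mm",(B.T@(p-O)*1000).round(1),"toolx in board",(B.T@R).round(4).tolist())
c=grab("scene","2");t=grab("top","2")
cv2.imwrite("pics/g2.png",np.hstack([cv2.resize(c["frame"][90:210,130:250],(400,400),interpolation=2),cv2.resize(t["frame"][170:270,110:210],(400,400),interpolation=2)]))
E
```

```text
[0.4774 0.2585 0.1697] 0.543 13.4 [ 22.5 -31.5 -35.4  51.7  11.4  73.7] tilt 36.04 x az 42.1 [[0.437, 0.597, 0.673], [0.394, 0.546, -0.739], [-0.809, 0.588, 0.003]] [ 0.2 -0.5 -2.2]
(array([ 0.0018, -0.0015, -0.0001]), np.float64(0.00043052320713021786)) in board mm [ 1.5 -0.1 91.9] toolx in board [[0.0181, 0.9998, 0.0004], [-0.0031, 0.0005, -1.0], [-0.9998, 0.0181, 0.0031]]
```

View pics/g2.png

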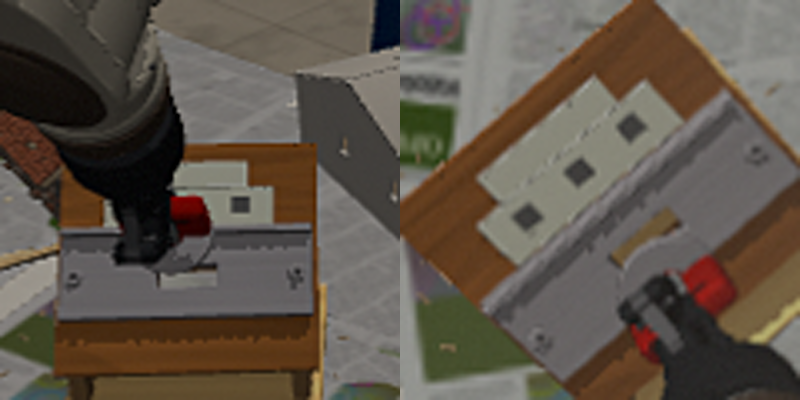

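```bash
python3 - <<'E'
from h import *
p,R,o=tool();O=np.array([.5153,.2933,.0936]);B=board(-137.6)
th=np.linspace(0,2*np.pi,60)
ci=lambda d:p+R[:,0]*d+np.outer(np.cos(th),R[:,1])*.03+np.outer(np.sin(th),R[:,2])*.03
gr=[p-R[:,0]*.0337+R[:,1]*sx*.009+R[:,2]*sy*.031 for sx,sy in((1,1),(1,-1),(-1,-1),(-1,1))]
sl=[O+B@[sx*.009,sy*.023,0] for sx,sy in((1,1),(1,-1),(-1,-1),(-1,1))]
ims=[]
for n,(u,v) in(("scene",(155,145)),("top",(155,215))):
    c=load(n,"2");k=8
    im=cv2.resize(c["frame"][v:v+50,u:u+50],(400,400),interpolation=2)
    im=cv2.convertScaleAbs(im,alpha=1.4)
    for Q,col in((ci(.0163),(0,255,255)),(np.array(gr),(255,255,0)),(np.array(sl),(0,255,0))):
        q=((proj(c,Q)-[u,v]+.5)*k).astype(np.int32);cv2.polylines(im,[q],True,col,1)
    ims.append(im)
cv2.imwrite("pics/g3.png",np.hstack(ims))
E
```

```text
(no output)
```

View pics/g3.png

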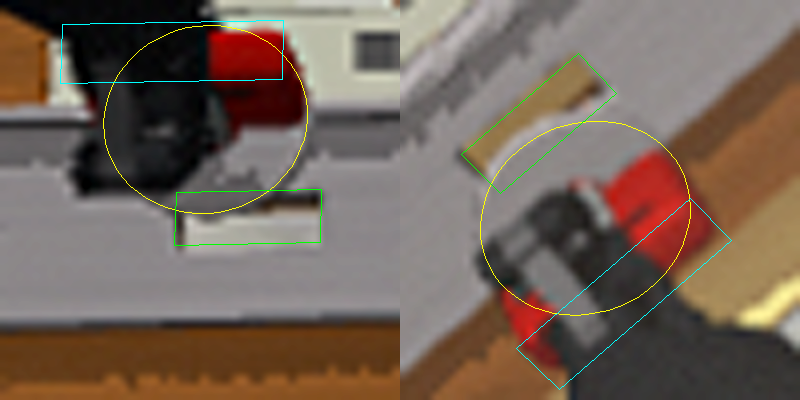

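```bash
cat >ins.py <<'E'
from h import *
p,R,o=tool();O=np.array([.5153,.2933,.0936]);B=board(-137.6)
print("board mm",(B.T@(p-O)*1000).round(1),"F board",(B.T@o["wrist_force"]).round(1),"tilt",(B.T@R[:,0]).round(3),o["time"],np.round(o["q"],0))
for h in(60,50,40,30,22,21): print(h,rel(p,R,O+B@[-.0013,0,h/1000],B[:,0]))
E
python3 ins.py
```

```text
board mm [ 1.6 -0.2 91.8] F board [-1.6 -0.1 -1.5] tilt [ 0.018 -0.003 -1.   ] 13.5 [ 22. -32. -35.  52.  11.  74.]
60 (array([ 0.0317, -0.0035, -0.0003]), np.float64(0.0003826784416574025))
50 (array([ 0.0417, -0.0036, -0.0003]), np.float64(0.0003826784416574025))
40 (array([ 0.0517, -0.0038, -0.0003]), np.float64(0.0003826784416574025))
30 (array([ 0.0617, -0.004 , -0.0004]), np.float64(0.0003826784416574025))
22 (array([ 0.0697, -0.0041, -0.0004]), np.float64(0.0003826784416574025))
21 (array([ 0.0707, -0.0042, -0.0004]), np.float64(0.0003826784416574025))
```

Call:
{"method": "apply_moves", "body": {"commands": [[0.015,-0.0035,-0.0003,0,-1],[0.03,-0.0035,-0.0003,0,-1],[0.0317,-0.0035,-0.0003,0,-1],[0.035,-0.0035,-0.0003,0,-1],[0.038,-0.0036,-0.0003,0,-1],[0.0417,-0.0036,-0.0003,0,-1],[0.0417,-0.0036,-0.0003,0,-1]]}}

```text
time: 14.2
ee_pos: [0.4934, 0.2733, 0.1337]
tcp_rot: [89.7, 54.0, 42.1]
wrist_force: [0.6, -0.1, -1.7]
opening: 0.0169
```

```bash
python3 ins.py
```

```text
board mm [-1.3 -0.  49.9] F board [-0.7 -0.5 -1.6] tilt [ 0.018 -0.003 -1.   ] 14.2 [ 24. -28. -37.  46.  11.  75.]
60 (array([-0.0101,  0.0002,  0.    ]), np.float64(0.00035486915905824645))
50 (array([-0.0001,  0.    , -0.    ]), np.float64(0.00035486915905824645))
40 (array([ 0.0099, -0.0002, -0.    ]), np.float64(0.00035486915905824645))
30 (array([ 0.0199, -0.0004, -0.0001]), np.float64(0.00035486915905824645))
22 (array([ 0.0279, -0.0005, -0.0001]), np.float64(0.00035486915905824645))
21 (array([ 0.0289, -0.0005, -0.0001]), np.float64(0.00035486915905824645))
```

No force, and the tip should be about 5 mm past the mouth. I carry on gently.

Call:
{"method": "apply_moves", "body": {"commands": [[0.005,-0.0001,0,0,-1],[0.01,-0.0002,0,0,-1],[0.01,-0.0002,0,0,-1]]}}

```text
time: 14.5
ee_pos: [0.4974, 0.2771, 0.1245]
tcp_rot: [89.8, 54.0, 42.1]
wrist_force: [0.8, 0.6, -2.1]
opening: 0.0169
```

```bash
python3 ins.py
```

```text
board mm [-2.1  0.1 39.1] F board [-0.5 -0.1 -2.3] tilt [ 0.017 -0.003 -1.   ] 14.5 [ 24. -27. -38.  45.  11.  75.]
60 (array([-0.0209,  0.0011,  0.0002]), np.float64(0.00024090644671526107))
50 (array([-0.0109,  0.0009,  0.0001]), np.float64(0.00024090644671526107))
40 (array([-0.0009,  0.0008,  0.0001]), np.float64(0.00024090644671526107))
30 (array([0.0091, 0.0006, 0.0001]), np.float64(0.00024090644671526107))
22 (array([0.0171, 0.0005, 0.0001]), np.float64(0.00024090644671526107))
21 (array([0.0181, 0.0005, 0.    ]), np.float64(0.00024090644671526107))
```

Call:
{"method": "apply_moves", "body": {"commands": [[0.004,0.0006,0.0001,0,-1],[0.008,0.0006,0.0001,0,-1],[0.012,0.0005,0.0001,0,-1],[0.014,0.0005,0.0001,0,-1],[0.014,0.0005,0.0001,0,-1]]}}

```text
time: 15.0
ee_pos: [0.5038, 0.2829, 0.113]
tcp_rot: [89.8, 54.1, 42.1]
wrist_force: [0.7, 0.5, -2.0]
opening: 0.0169
```

```bash
python3 ins.py
```

```text
board mm [-1.6  0.  24.7] F board [-0.5 -0.1 -2.1] tilt [ 0.016 -0.003 -1.   ] 15.0 [ 24. -25. -38.  43.  10.  75.]
60 (array([-0.0352,  0.0009,  0.0001]), np.float64(0.00017099063151704286))
50 (array([-0.0252,  0.0007,  0.0001]), np.float64(0.00017099063151704286))
40 (array([-0.0152,  0.0005,  0.0001]), np.float64(0.00017099063151704286))
30 (array([-0.0052,  0.0004,  0.    ]), np.float64(0.00017099063151704286))
22 (array([0.0027, 0.0002, 0.    ]), np.float64(0.00017099063151704286))
21 (array([0.0037, 0.0002, 0.    ]), np.float64(0.00017099063151704286))
```

Call:
{"method": "apply_moves", "body": {"commands": [[0.001,0,0,0,-1],[0.002,0,0,0,-1],[0.003,0,0,0,-1],[0.003,0,0,0,-1]]}}

```text
time: 15.4
ee_pos: [0.5048, 0.2836, 0.1122]
tcp_rot: [89.8, 54.1, 42.1]
wrist_force: [-20.0, -16.5, 17.9]
opening: 0.0167
```

```bash
python3 ins.py|head -1
```

```text
board mm [-1.1 -0.1 23.5] F board [-10.9   1.3  29.5] tilt [ 0.017 -0.003 -1.   ] 15.4 [ 24. -25. -38.  43.  10.  75.]
```

Call:
{"method": "apply_moves", "body": {"commands": [[-0.0015,0,0,-0.03,-1],[-0.0015,0,0,-0.16,-1],[-0.0015,0,0,-0.3,-1],[-0.0015,0,0,-0.44,-1],[-0.0015,0,0,-0.58,-1],[-0.0015,0,0,-0.72,-1],[-0.0015,0,0,-0.86,-1]]}}

```text
time: 16.1
ee_pos: [0.5042, 0.283, 0.1136]
tcp_rot: [40.1, 54.0, 42.1]
wrist_force: [-0.1, 0.6, -2.4]
opening: 0.017
```

```bash
cat >>ins.py <<'E'
print("roll to go",np.arctan2((R.T@B[:,1])[2],(R.T@B[:,1])[1]),o["torque"],o["opening"], (B.T@R[:,1]).round(3))
E
python3 ins.py|sed -n '1p;$p'
```

```text
board mm [-0.9 -0.2 25.1] F board [-1.1  0.5 -2.1] tilt [ 0.017 -0.003 -1.   ] 16.1 [ 24. -25. -38.  43.  10.  26.]
roll to go -0.7052166835588844 [-0.54586333  0.59854648 -0.0366661 ] 0.016992971198882847 [0.648 0.761 0.008]
```

Call:
{"method": "apply_moves", "body": {"commands": [[0,0,0,-0.13,-1],[0,0,0,-0.27,-1],[0,0,0,-0.41,-1],[0,0,0,-0.55,-1],[0,0,0,-0.69,-1],[0,0,0,-0.705,-1],[0,0,0,-0.705,-1]]}}

```text
time: 16.8
ee_pos: [0.5042, 0.283, 0.1137]
tcp_rot: [-0.1, 54.0, 42.1]
wrist_force: [0.4, 0.5, -2.6]
opening: 0.0171
```

```bash
python3 ins.py|sed -n '1p;$p'
```

```text
board mm [-0.9 -0.2 25.1] F board [-1.   0.1 -2.5] tilt [ 0.017 -0.003 -1.   ] 16.8 [ 24. -25. -38.  43.  10. -15.]
roll to go -0.0033789215663243563 [-0.55358978  0.60942424  0.00198236] 0.017118860678109724 [ 0.003  1.    -0.003]
```

Call:
{"method": "apply_moves", "body": {"commands": [[0.001,0,0,0,-1],[0.0016,0,0,0,-1],[0.0016,0,0,0,-1],[0.0016,0,0,0,-1]]}}

```text
time: 17.2
ee_pos: [0.505, 0.2836, 0.1127]
tcp_rot: [-0.0, 54.0, 42.1]
wrist_force: [-3.2, -1.4, 1.9]
opening: 0.0171
```

```bash
python3 ins.py|sed -n '1p;$p'
```

```text
board mm [-0.6 -0.2 23.8] F board [-1.6  1.1  3.5] tilt [ 0.017 -0.003 -1.   ] 17.2 [ 24. -25. -38.  43.  10. -15.]
roll to go -0.003997495947859397 [-0.67222434  0.91393695  0.08960617] 0.01706189867254673 [ 0.004  1.    -0.003]
```

Light contact (6 N). Next I release, then back straight off.

Call:
{"method": "apply_moves", "body": {"commands": [[0,0,0,0,-0.4],[0,0,0,0,-0.2],[0,0,0,0,0.2],[0,0,0,0,0.5],[0,0,0,0,0.5],[-0.02,0,0,0,0.5],[-0.05,0,0,0,0.5],[-0.1,0,0,0,0.5],[-0.15,0,0,0,0.5],[-0.15,0,0,0,0.5],[-0.15,0,0,0,0.5]]}}

```text
time: 18.3
ee_pos: [0.4399, 0.2244, 0.2359]
tcp_rot: [-0.2, 53.8, 41.9]
wrist_force: [0.4, 0.5, 0.5]
opening: 0.0641
```

```bash
python3 s.py; python3 - <<'E'
from h import *
c=grab("scene","3");t=grab("top","3")
cv2.imwrite("pics/g4.png",np.hstack([cv2.resize(c["frame"][120:220,130:230],(400,400),interpolation=2),cv2.resize(t["frame"][160:280,105:225],(400,400),interpolation=2)]))
E
```

```text
[0.4399 0.2244 0.2359] 0.494 18.3 [ 19.6 -37.9 -31.5  62.4  13.  -18.5] tilt 36.16 x az 41.94 [[0.439, -0.67, 0.599], [0.394, 0.742, 0.542], [-0.807, -0.002, 0.59]] [0.4 0.5 0.5]
```

View pics/g4.png

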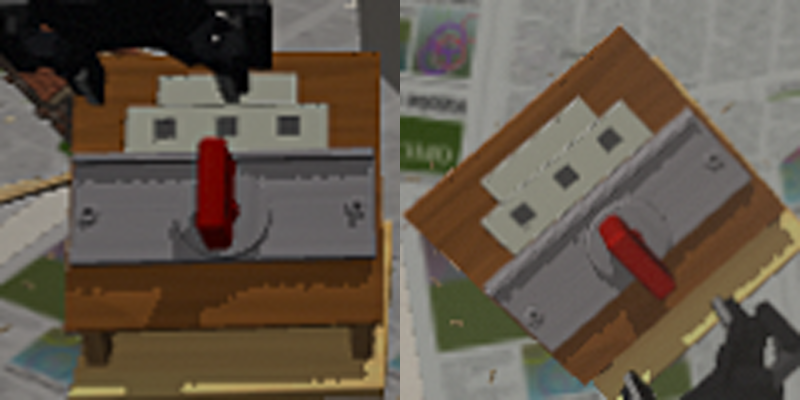

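The grip now stands across the slot (scene crop (215,195), top crop (637,258)), with the flange on the fence and the gripper clear. I check flatness, turn and the other things by numbers.

```bash
python3 - <<'E'
from h import *
O=np.array([.5153,.2933,.0936]);B=board(-137.6)
for n,(u,v,w,h) in(("scene",(170,145,205,190)),("top",(145,210,195,260))):
    c=load(n,"3");X=cloud(c);k=np.zeros(c["depth"].shape,bool);k[v:h,u:w]=1
    P=(X[red(c)&k]-O)@B*1000; T=P[P[:,2]>np.percentile(P[:,2],95)-8]
    f=np.polyfit(T[:,0],T[:,2],1);g=np.polyfit(T[:,0],T[:,1],1)
    print(n,len(P),len(T),"top h",np.median(T[:,2]).round(1),"x",T[:,0].min().round(1),T[:,0].max().round(1),"y",np.median(T[:,1]).round(1),"slope deg",np.degrees(np.arctan(f[0])).round(1),"yaw err",np.degrees(np.arctan(g[0])).round(1))
    a=load(n,"0")["frame"].astype(int);d=np.abs(a-c["frame"]).max(2)>40
    bx={"scene":dict(sand=(323,200,360,233),pot=(364,240,377,263),pl=(202,243,256,286)),"top":dict(sand=(300,147,343,176),pot=(361,178,374,192),pl=(236,262,300,287))}[n]
    print({q:int(d[b[1]:b[3],b[0]:b[2]].sum()) for q,b in bx.items()})
    Q=(X-O)@B*1000
    col=c["frame"].astype(int)
    r=np.hypot(Q[...,0],Q[...,1]);m=(r<29)&(r>14)&(np.ptp(col,axis=2)<25)&(abs(Q[...,2])<15)&(c["depth"]>0)
    F=Q[m];A=np.c_[F[:,:2],np.ones(len(F))];s=np.linalg.lstsq(A,F[:,2],rcond=None)[0];r2=(np.abs(Q[...,1])<80)&(np.abs(Q[...,1])>35)&(abs(Q[...,0])<25)&(abs(Q[...,2])<10)
    G=Q[r2];sg=np.linalg.lstsq(np.c_[G[:,:2],np.ones(len(G))],G[:,2],rcond=None)[0]
    print(" flange plane",len(F),np.degrees(s[:2]).round(1),s[2].round(1),"fence",np.degrees(sg[:2]).round(1),sg[2].round(1))
E
```

```text
scene 149 147 top h 55.2 x -34.1 22.0 y -1.3 slope deg 0.2 yaw err -0.1
{'sand': 0, 'pot': 0, 'pl': 0}
 flange plane 162 [-2.4  0.2] 5.2 fence [0.1 0.2] -0.2
top 222 170 top h 56.9 x -31.0 29.9 y -1.3 slope deg 0.0 yaw err -1.2
{'sand': 0, 'pot': 0, 'pl': 0}
 flange plane 251 [-3.1 -1.2] 7.1 fence [-0.5 -0.2] 1.5
```

```bash
python3 -c "
from workcell import bot
print(bot.get_obs()['time']);print(bot.job_done())"
```

```text
18.4
the job is handed in; nothing more can be done
None
```

The red toggle is locked in the fence and I handed the job in at 18.4 s on the robot's clock. The hand-in reported no verdict.

**What I did:** I gripped the red toggle from above. The interface has no command to tilt the tool, so I reached past the arm's range in short steps until it leaned 36° outward, about 1° more than the slope. The crossbar went through the slot with no resistance. When the flange met the fence the force rose briefly to about 30 N; I eased off 1.5 mm, made the quarter turn without resistance, set it down lightly, let go and backed straight off.

**Last checks in the camera images:**
- **Flatness:** the top of the grip stands 55–57 mm above the fence (56 mm expected) and is parallel to it within 0.2°.
- **Turn:** the grip lies across the slot within about 1°.
- **Other things:** the sanding block, paint pot and pliers show no change in the pictures, and the gripper is about 15 cm clear.

**What disagreed or stayed unseen:**
- A rough plane fit on the flange itself gave a 2–3° slope. I put that down to the grip's shadow and stray edge pixels, because the grip reading shows it level.
- The two cameras differed by about 2 mm on where the slot is.
- I could not see the crossbar behind the board; its position is inferred from the insertion depth and the turn.

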